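# Hang the crumb tray back on the bag sealer

### The arm

A 6-joint arm with a two-finger parallel gripper is mounted at the origin on the work surface. World frame = base frame: x ahead of the robot, y to its left, z up, the work surface at z = 0. Lengths are in m, angles in rad, forces in N, time in s.
With the tool pointing down it reaches from about 0.35 to 0.85 m from the base axis. Payload 8.1 kg.
Tool frame: the origin (TCP) lies on the centre line of the jaws, within the pads' length; the fingertips stand 17 mm ahead of it and the grasp point (between the pads) lies 2 mm behind it; z points along the fingers, y is the direction in which the jaws open and shut (so a half turn about z gives the same grasp; the last joint's range is limited). The gripper opens to 85 mm and grips with 20 to 120 N. Pads are 22 mm wide; open, the fingers measure 114 mm over their backs; the gripper's body (76 mm by 85 mm) begins 54 mm behind the grasp point. The pads swing forward as they close: fully open they stand 13 mm farther back than shut.
Start: joints at [1.236, 0.13, 1.488, -0, 1.523, -0.085], TCP at [0.148, 0.581, 0.248] pointing down, gripper open.
Joint ranges: [-2.96, 2.96], [-0.89, 2.26], [0.02, 2.5], [-1.34, 4.48], [0, 2.73], [-2.66, 2.66]. Speed limits (rad/s): [2.39, 2.39, 2.79, 3.14, 3.14, 3.14].

### API

Orientations are given as a unit quaternion [w, x, y, z].
In Python, from cell import * gives the robot as it stands. The module is installed in compiled form; this text tells all that it offers.
- The arm moves only by the shell command python3 -m crank 'ROWS' [OPENING] [FORCE]. ROWS is JSON, one flat list of numbers, 6 for each row, row after row: the shift along the tool's x, y, z as a fraction of full scale, then the turn, a rotation vector about the tool's x, y, z as a fraction of full scale. A call has 1 to 10 rows; each row is the pose to reach, as a shift and turn from the pose commanded when the call began, along the tool's axes at that moment; what a row does not reach only later rows make up. Full scale, the value 1, is 0.75 m for a shift and pi/2 rad for a turn. A row lasts 1/8 s, in which the tool goes at most 62.5 mm and 10.7 degrees, less where a joint would pass 70% of its speed; a pose out of reach is approached as far as the arm can. A call with a number of a shift or a turn outside -1 to 1 is refused whole. A call with a gripper value outside its range is refused whole. OPENING is the closure, from -1 (fully open) to 1 (shut), set as the call begins (- or left out, the last holds). The fingers move at their own pace and stop on an object; FORCE is the grip in N (left out, the last holds). Time passes only in rows, so rows that repeat a pose let the fingers close. It gives the time, the measured TCP pose, the force and the opening at its end, in the units of the state.
- state(): the state, without advancing time (a new reading comes with each control period).
- read_camera(name): name is "scene" or "top" or "wrist"; returns a dict with "color" (400x640x3 uint8, red, green, blue), "range_z" (400x640 float32, m along the optical axis (not along the pixel's ray), 0 where there is no reading), "fovy" (degrees; the focal length in pixels is half the picture's height over the tangent of half this angle, whatever the lens; pixels are square), "cx", "cy" (the principal point, pixels), "dist_coeffs" ([k1, k2, p1, p2, k3] as OpenCV has them; the pictures are not rectified), "world_from_camera" (4x4, takes a point from camera to world coordinates). Camera axes: x right, y up, looking along -z (the intrinsics and any distortion apply to the point x, -y, -z); pixel columns grow to the right and rows downward; lengths in m; the calibration is good to about 2 mm. A picture is of the moment at which its call begins.
- hand_in(): hands the job in, once; it reports no verdict.
The state is a dict: "clock": time; "joints": joint angles; "dq": joint speeds; "joint_efforts": joint torques, N m; "tcp_pos": TCP position; "tcp_rot": TCP orientation; "contact_force": force on the tool from outside, world axes, zero at the start; "ft_torque": the same for the moment, N m; "grip_width": finger opening in m.
Only numpy, scipy, OpenCV 4.12 (cv2) and the standard library are available. Lean on these libraries where they do the work, as an engineer would, in place of code of your own. Each camera call takes 0.05 s, during which the arm holds its last target. There are 200 camera calls.

### The job

The washed crumb tray goes back on the front of the blue bag sealer: swing the small latch on the sealer's front ledge aside, hang the tray by the two holes in its rear flange on both upright pins so that it sits fully home, lowering it gently and not dropping it, and then swing the latch fully back over the flange to lock it. Leave all the other things on the table where they stand.

Things in the scene. Friction and masses are not known exactly. Their poses are not given: they have to be found in the camera images.
- sealer: Blue bench bag sealer, fixed, 130 (x) x 420 (y) mm. Origin on the table under it; front faces its own -x (to the robot). Front face at x = -55 mm; flat front ledge, top z = 100, from x = -55 to 20; behind it the jaw bed, z = 113. Jaw arm fixed near upright at x 25 to 72, y 100 to 215, 470 high. A dial sticks 16 mm out of the front at y = 150, z = 62.
- pins_mid (a point): Point on the ledge's top midway between the two upright steel pins (sealer frame -37, -40, 100 mm), axes as the sealer's. The pins stand at y = -55 and +55 mm from it; each is 10 mm in diameter for 9 mm, then tapers to a 3.6 mm tip 16 mm above the ledge.
- latch (a joint): Steel swing latch, rad, pivot upright at sealer frame x 5, y -40 mm. 0 (stop): shut, bar points to sealer -x, over the flange's place midway between the pins. Grows anticlockwise from above; 1.57: bar points to sealer -y. Over 1.4 it clears the flange; stop 1.75. Starts at 0 to 0.6, where it blocks the flange. Stays where left; about 0.7 N at the post moves it. Below 0.15 counts as shut.
- latch_post (a point): Centre of the top of the latch's thumb post: upright, 12 mm in diameter, 50 mm from the pivot, top 60 mm above the ledge (160 mm above the table). It stands on the latch's flat bar, 57 mm long and 12 mm wide, 8 to 14 mm above the ledge.
- tray: Loose steel crumb tray, 0.22 to 0.45 kg. Origin: centre of underside, z up, stands upright. Open box 64 (x) x 140 (y) mm, walls 45 high, 3 thick. Rear wall (outer face x = 34) rises to a flat flange reaching back to x = 72.5, 140 wide, 4 thick, underside z = 85, with the two holes. Hung, its x axis points as the sealer's, it clears the table by 15 mm and may lean 0.06 rad.
- handle (a point): Centre of the tray's straight round handle bar (tray frame 0, 0, 115 mm): 10 mm in diameter, 140 mm long along the tray's y, a strap down to the box at each end. Nothing is under it down to the tray's floor. Take it from above at its middle, fingers closing along the tray's x.
- holes_mid (a point): Point midway between the tray's two 14 mm flange holes, on the flange's underside (tray frame 54.5, 0, 85 mm); the holes lie at y = -55 and +55 mm from it.
- tub: Bystander: plain open steel tub 85 x 150 x 75 mm, no flange and no handle; origin at the centre of its underside.
- roll: Bystander: empty paper roll lying flat, 80 mm across, 30 mm high; origin at the centre of its underside.
- scraper: Bystander: steel dough scraper with a black grip lying flat, about 100 x 150 x 18 mm; origin under its blade.
- jar: Bystander: clear jar 72 mm across, 110 mm high; origin at the centre of its underside.
- scoop: Bystander: spatula lying flat, under 350 mm long and 40 mm high.
- bottle: Bystander: white bottle 64 mm across, 190 mm high; origin at the centre of its underside.

How it is judged:
On the way, in this order (a step that is already met when the one before it is completed fails the run):
1. the tray hangs fully home on both pins, let go (horizontal distance between holes_mid and pins_mid below 0.005 m and z of holes_mid in the frame of pins_mid below 0.006 m and angle between tray's own z axis and vertical below 0.12 rad and angle between the x axis of tray and the x axis of sealer, either way round below 0.12 rad and x of tray in the frame of sealer below -0.06 m and contact force between the fingers and tray below 0.5 N), for 0.3 s.
2. the latch is swung back over the flange (value of joint latch below 0.15 rad), for 0.2 s.
At the end, for the whole second after the job is handed in: The tray hangs on both pins: the midpoint of its holes within 5 mm sideways of the pins' midpoint and less than 6 mm above the ledge, tray upright and in line with the sealer within 0.12 rad, box in front of the sealer; the latch is within 0.15 rad of shut; all at rest (horizontal distance between holes_mid and pins_mid below 0.005 m and z of holes_mid in the frame of pins_mid below 0.006 m and angle between tray's own z axis and vertical below 0.12 rad and angle between the x axis of tray and the x axis of sealer, either way round below 0.12 rad and x of tray in the frame of sealer below -0.06 m and value of joint latch below 0.15 rad and linear speed of tray below 0.02 m/s and velocity of joint latch below 0.1 rad/s); the robot touches nothing.
It fails at once if the tray is dropped onto the pins (faster than 0.45 m/s within 50 mm of its seat) (distance between holes_mid and pins_mid below 0.05 m and linear speed of tray above 0.45 m/s).
It fails at once if a bystander is moved more than 40 mm (distance of any of tub, roll, scraper, jar, scoop, bottle from where it was at the start of the episode above 0.04 m).
It also fails if it takes over 64 s, if anything falls off the work surface, if the arm or the gripper's body presses on something with over 40 N, if the wrist force passes 120 N, or if a joint passes its speed limit or range.

## Working session

There is one attempt and no reset: what is moved stays moved. The work goes in short steps, Python scripts to look and compute and a shell command to move; the robot and the scene stay as the last step left them, time stands still between calls to the robot, and variables do not carry over. Pictures are saved under pics/ and viewed, about 8 in all and at most 12, crops included, and the job is handed in when it is done.

```bash
mkdir -p pics; cat > h.py <<'E'
import numpy as np, cv2, pickle
from cell import *
def grab(name):
    c=read_camera(name); pickle.dump(c,open(name+'.pkl','wb')); return c
def load(name): return pickle.load(open(name+'.pkl','rb'))
def K(c):
    f=200/np.tan(np.radians(c['fovy'])/2)
    return np.array([[f,0,c['cx']],[0,f,c['cy']],[0,0,1]])
def rays(c,uv):
    n=cv2.undistortPoints(np.array(uv,float).reshape(-1,1,2),K(c),np.array(c['dist_coeffs'],float)).reshape(-1,2)
    d=np.c_[n[:,0],-n[:,1],-np.ones(len(n))]; T=np.array(c['world_from_camera'])
    return T[:3,3], d@T[:3,:3].T
def onplane(c,uv,z):
    o,d=rays(c,uv); return o+d*((z-o[2])/d[:,2])[:,None]
def cloud(c):
    v,u=np.mgrid[0:400,0:640]; o,d=rays(c,np.c_[u.ravel(),v.ravel()])
    return (o+d*c['range_z'].reshape(-1,1)).reshape(400,640,3)
def proj(c,P):
    T=np.linalg.inv(np.array(c['world_from_camera'])); p=np.atleast_2d(P)@T[:3,:3].T+T[:3,3]
    p=p*[1,-1,-1]
    return cv2.projectPoints(p,np.zeros(3),np.zeros(3),K(c),np.array(c['dist_coeffs'],float))[0].reshape(-1,2)
E
python3 - <<'E'
from h import *
s=state(); print(s)
a=[grab('top'),grab('scene')]
for n,c in zip(('top','scene'),a):
    print(n,c['fovy'],np.round(c['world_from_camera'],3).tolist(),c['dist_coeffs'])
    cv2.imwrite(f'pics/{n}0.png',c['color'][:,:,::-1])
E
```

```text
{'clock': 0.0, 'joints': array([ 1.23557731e+00,  1.31170995e-01,  1.48929263e+00, -1.60093673e-05,
        1.52298131e+00, -8.53741677e-02]), 'dq': array([ 0.00053683,  0.00273217, -0.00034799,  0.00108738, -0.00125736,
        0.00072698]), 'joint_efforts': array([-2.43262721e-04, -5.69397354e+01, -5.00547874e+01, -3.47461182e-04,
        1.45920928e-02, -9.57795123e-06]), 'tcp_pos': array([0.14814973, 0.58088706, 0.24723119]), 'tcp_rot': array([-1.85512833e-04,  1.24597323e-01,  9.92206959e-01, -9.07406057e-04]), 'contact_force': array([-0.81855432, -0.29884773,  0.02064399]), 'ft_torque': array([ 0.00012184,  0.01151056, -0.02109961]), 'grip_width': 0.08512022612840398}
top 49.88862911271529 [[-0.008, 0.997, -0.073, 0.439], [-1.0, -0.009, -0.006, 0.038], [-0.007, 0.073, 0.997, 1.265], [0.0, 0.0, 0.0, 1.0]] [-0.11272092  0.          0.          0.          0.        ]
scene 52.0273421089201 [[0.621, -0.595, 0.511, 1.212], [0.784, 0.461, -0.416, -0.528], [0.012, 0.659, 0.752, 1.135], [0.0, 0.0, 0.0, 1.0]] [-0.08220998  0.          0.          0.          0.        ]
```

View pics/top0.png

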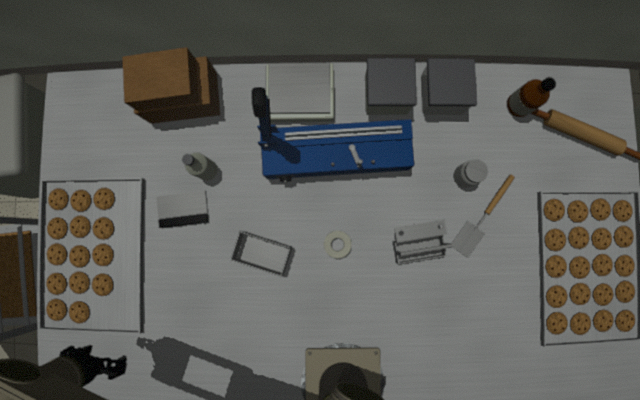

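View pics/scene0.png

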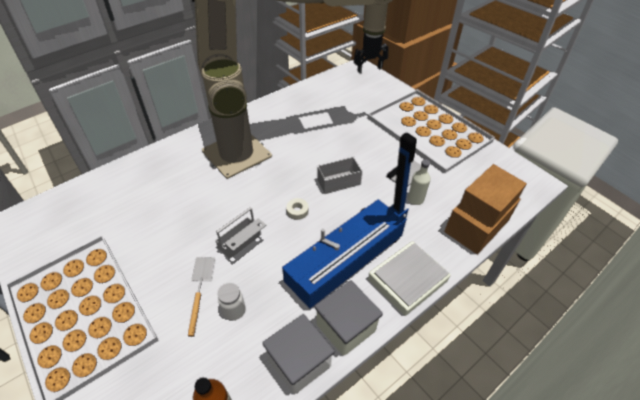

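The top view shows the sealer (262–413, 122–180) with its latch post at about (355,153). The tray is at (420,243), flange towards the sealer and handle on the robot side. The roll is at (338,244), the tub at (262,253), and the scoop and jar lie to the right of the tray. Next I measure coarse poses.

```bash
python3 - <<'E'
from h import *
c=load('top'); P=cloud(c); col=c['color'].astype(int)
print('table z',np.median(P[250:320,300:400,2]))
blue=(col[:,:,2]>col[:,:,0]+50)&(P[:,:,2]>0.085)&(P[:,:,2]<0.125)
def rect(m):
    r=cv2.minAreaRect((P[m][:,:2]*1000).astype(np.float32)); return r, cv2.boxPoints(r).round(0).tolist()
print('sealer',blue.sum(),rect(blue))
reg=np.zeros((400,640),bool); reg[215:270,388:450]=1
for lo,hi in((.075,.1),(.105,.135),(.03,.055)):
    m=reg&(P[:,:,2]>lo)&(P[:,:,2]<hi)
    print(lo,m.sum(),rect(m),P[m].mean(0).round(4))
reg[:]=0; reg[140:172,335:375]=1
m=reg&(P[:,:,2]>.145)&(P[:,:,2]<.175); print('post',m.sum(),P[m].mean(0),np.median(P[m],0))
big=cv2.resize(c['color'][130:275,330:460,::-1],None,fx=5,fy=4.1*5/4.1,interpolation=cv2.INTER_CUBIC)
cv2.imwrite('pics/crop0.png',cv2.resize(big,(520,580)))
E
```

```text
table z 6.0822708682795046e-05
sealer 4561 (((678.6668701171875, 11.50213623046875), (126.69279479980469, 413.73260498046875), 3.0419201850891113), [[604.0, 215.0], [626.0, -198.0], [753.0, -192.0], [731.0, 221.0]])
0.075 726 (((430.33477783203125, -218.3260498046875), (75.75814819335938, 141.05726623535156), 9.543611526489258), [[381.0, -155.0], [405.0, -294.0], [479.0, -282.0], [456.0, -142.0]]) [ 0.4458 -0.214   0.089 ]
0.105 194 (((397.07574462890625, -222.33450317382812), (11.190591812133789, 138.5153350830078), 8.090591430664062), [[382.0, -155.0], [401.0, -292.0], [412.0, -290.0], [393.0, -153.0]]) [ 0.3969 -0.22    0.1186]
0.03 153 (((395.2845153808594, -222.9741973876953), (63.94718933105469, 141.3603057861328), 7.060980796813965), [[355.0, -157.0], [372.0, -297.0], [436.0, -289.0], [418.0, -149.0]]) [ 0.3833 -0.224   0.0424]
post 21 [ 0.62705966 -0.04547987  0.15831676] [ 0.62636489 -0.04487257  0.1600965 ]
```

View pics/crop0.png

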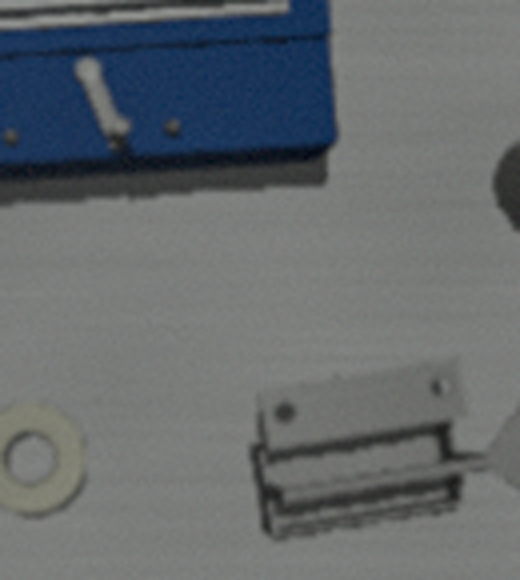

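```bash
cat >> h.py <<'E'
from scipy.spatial.transform import Rotation as Ro
def tool():
    s=state(); return np.array(s['tcp_pos']), Ro.from_quat(np.roll(s['tcp_rot'],-1))
def rows(p,yaw_deg):
    """fractions to reach tcp p, tool straight down with tool y at yaw_deg"""
    q,R=tool(); a=np.radians(yaw_deg); y=np.array([np.cos(a),np.sin(a),0]); z=np.array([0,0,-1.])
    Rt=Ro.from_matrix(np.c_[np.cross(y,z),y,z])
    return (R.inv().apply(np.array(p)-q)/.75).round(4), ((R.inv()*Rt).as_rotvec()/(np.pi/2)).round(4)
E
python3 - <<'E'
from h import *
c=grab('wrist'); q,R=tool(); T=np.array(c['world_from_camera'])
print(c['fovy'],c['dist_coeffs'],'cam in tool',R.inv().apply(T[:3,3]-q).round(4),'\n',(R.inv().as_matrix()@T[:3,:3]).round(3))
print(rows([.585,-.035,.33],-34))
t=load('top'); print('pins',onplane(t,[(333,163.75),(373,161.75)],.116))
print('holes',onplane(t,[(330+285/4,130+412/4),(330+440/4,130+385/4)],.087))
E
```

```text
67.78895260877512 [-0.03776156  0.          0.          0.          0.        ] cam in tool [ 0.0835  0.0007 -0.1252] 
 [[ 0.     0.946  0.324]
 [ 1.     0.    -0.001]
 [-0.001  0.324 -0.946]]
(array([-0.7674, -0.652 , -0.1092]), array([-7.0000e-04,  9.0000e-04,  1.2188e+00]))
pins [[ 0.62929034  0.02231334  0.116     ]
 [ 0.63389417 -0.08591478  0.116     ]]
holes [[ 0.4410139  -0.16342852  0.087     ]
 [ 0.45831598 -0.2713962   0.087     ]]
```

```bash
python3 - <<'E'
from h import *
print(rows([.6,-.04,.32],3))
E
```

```text
(array([-0.7884, -0.6535, -0.0959]), array([-9.000e-04,  5.000e-04,  8.077e-01]))
```

```bash
python3 -m crank '[-0.4,-0.33,-0.096,0,0,0.4,-0.788,-0.653,-0.096,0,0,0.807,-0.788,-0.653,-0.096,0,0,0.807,-0.788,-0.653,-0.096,0,0,0.807,-0.788,-0.653,-0.096,0,0,0.807,-0.788,-0.653,-0.096,0,0,0.807,-0.788,-0.653,-0.096,0,0,0.807,-0.788,-0.653,-0.096,0,0,0.807,-0.788,-0.653,-0.096,0,0,0.807,-0.788,-0.653,-0.096,0,0,0.807]' 1 40
python3 -c "
from h import *
print(rows([.6,-.04,.32],3))"
```

```text
clock: 1.4
tcp_pos: [0.515, 0.0767, 0.3079]
tcp_rot: [-0.0, 0.688, 0.726, 0.0]
contact_force: [1.2, 1.1, 0.5]
grip_width: 0.0001
(array([-0.1613,  0.1049, -0.0162]), array([ 0.0001, -0.0002,  0.0005]))
```

```bash
python3 -m crank '[-0.16,0.105,-0.016,0,0,0,-0.16,0.105,-0.016,0,0,0,-0.16,0.105,-0.016,0,0,0,-0.16,0.105,-0.016,0,0,0]'
python3 - <<'E'
from h import *
c=grab('wrist'); cv2.imwrite('pics/w1.png',c['color'][:,:,::-1]); print(tool()[0])
E
```

```text
clock: 1.9
tcp_pos: [0.5993, -0.0379, 0.319]
tcp_rot: [-0.001, 0.689, 0.725, -0.0]
contact_force: [0.5, 0.5, 0.1]
grip_width: 0.0002
[ 0.59889207 -0.03666958  0.31919434]
```

View pics/w1.png

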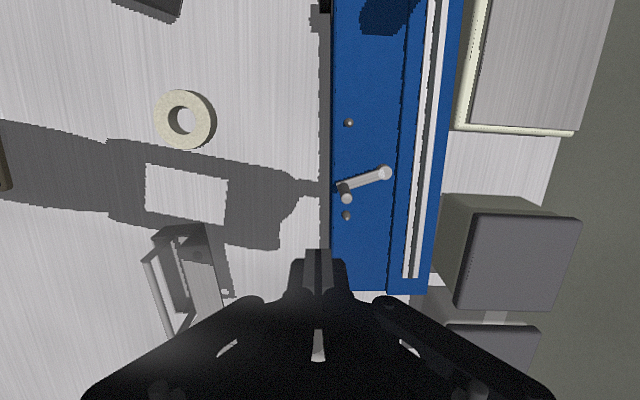

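Wrist view: the pins are at about (349,123) and (347,216), the latch pivot at (385,172) and the post top at (346,197). I'll refine these by ray casting.

```bash
python3 - <<'E'
from h import *
c=load('wrist'); col=c['color'].astype(int); P=cloud(c)
# pins: non-blue pixels near the seeds; use tip of column via height
for (u,v) in((349,123),(347,216)):
    m=np.zeros((400,640),bool); m[v-10:v+11,u-10:u+11]=1
    m&=(col[:,:,2]-col[:,:,0]<25)
    vv,uu=np.nonzero(m); Z=P[m][:,2]
    print(len(uu),uu.mean(),vv.mean(),'z',np.percentile(Z,[5,50,95]).round(4),'mid-plane',onplane(c,[(uu.mean(),vv.mean())],.108).round(4), 'top pts',P[m][Z>.112].mean(0).round(4))
m=np.zeros((400,640),bool); m[180:215,330:365]=1; m&=(P[:,:,2]>.155)&(P[:,:,2]<.165)
print('post',m.sum(),P[m].mean(0))
m=np.zeros((400,640),bool); m[155:190,368:402]=1; m&=(col[:,:,2]-col[:,:,0]<25); vv,uu=np.nonzero(m)
print('ledge z',np.median(P[100:115,345:380,2]))
blue=(col[:,:,2]>col[:,:,0]+40)&(P[:,:,2]>.097)&(P[:,:,2]<.103); blue[:50]=0
# front edge: min column per row
E=[(np.nonzero(blue[r])[0].min(),r) for r in range(60,240,5) if blue[r].sum()>20]
p=onplane(c,E,.1); f=np.polyfit(p[:,1],p[:,0],1); print('front edge yaw',np.degrees(-f[0]),'x at y=-.03',np.polyval(f,-.03),np.std(p[:,0]-np.polyval(f,p[:,1])))
E
```

```text
65 348.2 122.12307692307692 z [0.103  0.1123 0.1168] mid-plane [[0.6294 0.0272 0.108 ]] top pts [0.6277 0.0279 0.1334]
59 345.8305084745763 214.88135593220338 z [0.1015 0.1101 0.1163] mid-plane [[ 0.6357 -0.0814  0.108 ]] top pts [ 0.6359 -0.0821  0.1145]
post 108 [ 0.62816132 -0.04409803  0.15930759]
ledge z 0.09974488809379217
front edge yaw 3.291173690014382 x at y=-.03 0.6160619061075379 0.00036234496183463094
```

```bash
python3 - <<'E'
from h import *
print(rows([.597,-.031,.20],-31),rows([.597,-.031,.148],-31))
E
```

```text
(array([ 0.0076, -0.0019,  0.1589]), array([-9.000e-04, -3.000e-04,  3.781e-01])) (array([ 0.0075, -0.0018,  0.2283]), array([-9.000e-04, -3.000e-04,  3.781e-01]))
```

```bash
python3 -m crank '[0.007,-0.002,0.08,0,0,0.378,0.007,-0.002,0.1,0,0,0.378,0.007,-0.002,0.12,0,0,0.378,0.007,-0.002,0.15,0,0,0.378,0.007,-0.002,0.19,0,0,0.378,0.007,-0.002,0.228,0,0,0.378,0.007,-0.002,0.228,0,0,0.378]'
python3 - <<'E'
from h import *
print(rows([.6588,-.0681,.148],-31))
E
```

```text
clock: 2.82
tcp_pos: [0.5948, -0.0298, 0.1462]
tcp_rot: [-0.002, 0.87, 0.494, -0.002]
contact_force: [-0.4, -0.2, 0.4]
grip_width: 0.0002
(array([-0.0001,  0.0995, -0.003 ]), array([-0.0034,  0.0012,  0.0018]))
```

```bash
python3 -m crank '[0,0.013,-0.002,0,0,0,0,0.026,-0.002,0,0,0,0,0.039,-0.002,0,0,0,0,0.052,-0.002,0,0,0,0,0.065,-0.002,0,0,0,0,0.078,-0.002,0,0,0,0,0.09,-0.002,0,0,0,0,0.1,-0.002,0,0,0,0,0.1,-0.002,0,0,0]'
python3 - <<'E'
from h import *
c=grab('wrist'); cv2.imwrite('pics/w2.png',c['color'][:,:,::-1])
P=cloud(c); m=(P[:,:,2]>.152)&(P[:,:,2]<.165)&(np.hypot(P[:,:,0]-.675,P[:,:,1]+.025)<.07)
print(m.sum(),np.median(P[m],0) if m.any() else None)
c=grab('top'); P=cloud(c); m=(P[:,:,2]>.152)&(P[:,:,2]<.165)&(np.hypot(P[:,:,0]-.675,P[:,:,1]+.025)<.07)
print(m.sum(),np.median(P[m],0) if m.any() else None)
E
```

```text
clock: 3.95
tcp_pos: [0.6622, -0.0709, 0.1502]
tcp_rot: [0.0, 0.87, 0.493, -0.0]
contact_force: [-0.7, -0.3, -0.3]
grip_width: -0.0002
1526 [ 0.67415803 -0.0687668   0.15902729]
0 None
```

View pics/w2.png

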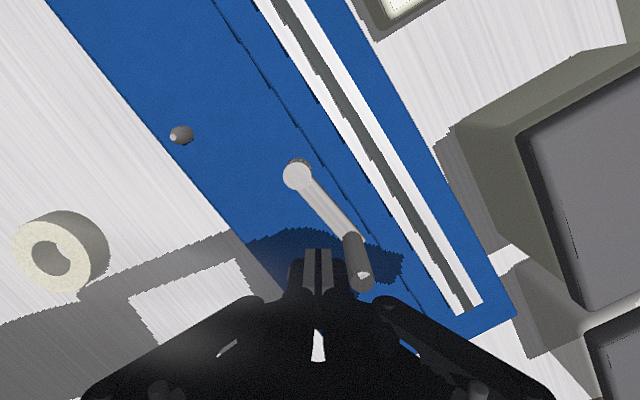

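The latch bar (297,172)→(355,240) now lies nearly along the sealer's −y. I'll compute the post position from its top at about (361,276).

```bash
python3 - <<'E'
from h import *
c=load('wrist'); p=onplane(c,[(361,276)],.16)[0]; v=onplane(c,[(297,173)],.12)[0]
for piv in(np.array([.6745,-.0247]),v[:2]):
    d=p[:2]-piv; print(p,v,np.hypot(*d),np.arctan2(-d[1],-d[0])-np.radians(3.3))
print(tool()[0],rows([.6588,-.0681,.25],-31), rows([.395,-.19,.25],9))
E
```

```text
[ 0.68384231 -0.07201023  0.16      ] [ 0.67718674 -0.02382831  0.12      ] 0.04822381650170365 1.7081612665946837
[ 0.68384231 -0.07201023  0.16      ] [ 0.67718674 -0.02382831  0.12      ] 0.04863942706517445 1.6504659408807167
[ 0.66186398 -0.07071036  0.15027611] (array([ 0.0009, -0.0053, -0.133 ]), array([0.0002, 0.0001, 0.0003])) (array([-0.3195, -0.2232, -0.133 ]), array([ 1.000e-04,  2.000e-04, -4.441e-01]))
```

```bash
python3 - <<'E'
from h import *
print(rows([.416,-.222,.30],9))
E
```

```text
(array([-0.3417, -0.1772, -0.1996]), array([ 1.000e-04,  2.000e-04, -4.441e-01]))
```

```bash
python3 -m crank '[0,-0.03,-0.03,0,0,0,0,-0.06,-0.1,0,0,0,-0.34,-0.177,-0.2,0,0,-0.444,-0.34,-0.177,-0.2,0,0,-0.444,-0.34,-0.177,-0.2,0,0,-0.444,-0.34,-0.177,-0.2,0,0,-0.444,-0.34,-0.177,-0.2,0,0,-0.444,-0.34,-0.177,-0.2,0,0,-0.444,-0.34,-0.177,-0.2,0,0,-0.444,-0.34,-0.177,-0.2,0,0,-0.444]' -1
python3 - <<'E'
from h import *
c=grab('wrist'); cv2.imwrite('pics/w3.png',c['color'][:,:,::-1]); print(tool()[0])
c=grab('top'); P=cloud(c); m=(P[:,:,2]>.15)&(P[:,:,2]<.165)&(np.hypot(P[:,:,0]-.675,P[:,:,1]+.025)<.07)
print(m.sum(),P[m].mean(0))
E
```

```text
clock: 5.3
tcp_pos: [0.4172, -0.22, 0.2997]
tcp_rot: [-0.0, 0.649, 0.761, 0.0]
contact_force: [-0.3, 1.0, 0.5]
grip_width: 0.0856
[ 0.41725617 -0.22004427  0.29967361]
20 [ 0.68175561 -0.07688759  0.15875761]
```

View pics/w3.png

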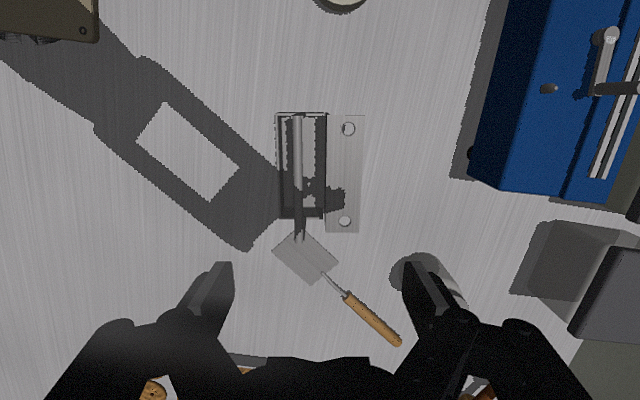

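The wrist view shows flange holes at about (348,129) and (345,221), and the handle bar at u≈298 from v≈117 to 240. The latch is open at about 1.65.

```bash
python3 - <<'E'
from h import *
c=load('wrist'); P=cloud(c); Z=P[:,:,2]
H=[]
for u,v in((348,129),(345,221)):
    m=np.zeros((400,640),bool); m[v-11:v+12,u-11:u+12]=1; m&=Z<.06
    n,l,st,ce=cv2.connectedComponentsWithStats(m.astype(np.uint8)); k=1+np.argmax(st[1:,4]); print(st[k],ce[k])
    H.append(onplane(c,[ce[k]],.089)[0])
H=np.array(H); d=H[0]-H[1]; print('holes',H.round(4),np.linalg.norm(d),'yaw',np.degrees(np.arctan2(-d[0],d[1])),'mid',H.mean(0))
m=np.zeros((400,640),bool); m[105:250,280:320]=1; m&=(Z>.108)&(Z<.13); b=P[m]
f=np.polyfit(b[:,1],b[:,0],1); print('bar',m.sum(),'yaw',np.degrees(-np.arctan(f[0])),'mean',b.mean(0),'y range',np.percentile(b[:,1],[1,99]))
a=np.radians(np.degrees(np.arctan2(-d[0],d[1]))); mid=H.mean(0)[:2]
print('handle from holes',mid-.0545*np.array([np.cos(a),np.sin(a)]))
m=np.zeros((400,640),bool); m[150:200,328:340]=1; print('flange z',np.median(P[m][:,2]))
E
```

```text
[342 123  12  12 120] [347.44166667 128.6       ]
[339 216  11  10  84] [343.96428571 220.75      ]
holes [[ 0.441  -0.159   0.089 ]
 [ 0.4575 -0.2672  0.089 ]] 0.10939700973440189 yaw 8.674183432207679 mid [ 0.44921185 -0.21309824  0.089     ]
bar 1200 yaw 8.708784225144411 mean [ 0.39522144 -0.21690794  0.11863552] y range [-0.28865752 -0.15351332]
handle from holes [ 0.39533522 -0.22131768]
flange z 0.08883829292284828
```

```bash
python3 - <<'E'
from h import *
print(rows([.3956,-.2212,.113],8.7))
E
```

```text
(array([ 0.0029, -0.0285,  0.249 ]), array([-0.0004, -0.0005,  0.0042]))
```

```bash
python3 -m crank '[0.003,-0.0285,0.06,0,0,0.004,0.003,-0.0285,0.12,0,0,0.004,0.003,-0.0285,0.18,0,0,0.004,0.003,-0.0285,0.22,0,0,0.004,0.003,-0.0285,0.24,0,0,0.004,0.003,-0.0285,0.249,0,0,0.004,0.003,-0.0285,0.249,0,0,0.004]' -1
python3 -m crank '[0,0,0,0,0,0,0,0,0,0,0,0,0,0,0,0,0,0,0,0,0,0,0,0,0,0,0,0,0,0,0,0,0,0,0,0,0,0,0,0,0,0]' 1 90
python3 -c "
from h import *
print(tool()[0],state()['contact_force'])"
```

```text
clock: 6.28
tcp_pos: [0.3958, -0.2222, 0.1141]
tcp_rot: [0.0, 0.652, 0.758, 0.0]
contact_force: [-0.0, -0.5, 0.7]
grip_width: 0.0857
clock: 7.15
tcp_pos: [0.3956, -0.2221, 0.1139]
tcp_rot: [0.0, 0.652, 0.758, 0.0]
contact_force: [1.6, 0.1, 3.9]
grip_width: 0.0064
[ 0.39561764 -0.22211897  0.11389471] [1.58264959 0.14052497 3.92335734]
```

```bash
python3 -m crank '[0,0,-0.02,0,0,0,0,0,-0.06,0,0,0,0,0,-0.1,0,0,0,0,0,-0.15,0,0,0,0,0,-0.18,0,0,0,0,0,-0.18,0,0,0,0,0,-0.18,0,0,0]'
python3 - <<'E'
from h import *
c=grab('wrist'); cv2.imwrite('pics/w4.png',c['color'][:,:,::-1]); print(tool()[0])
c=grab('scene'); cv2.imwrite('pics/s4.png',cv2.resize(c['color'][120:340,180:460,::-1],None,fx=2.5,fy=2.5))
E
```

```text
clock: 8.02
tcp_pos: [0.3947, -0.2217, 0.2474]
tcp_rot: [-0.001, 0.652, 0.758, -0.0]
contact_force: [-1.5, -0.3, -3.2]
grip_width: 0.007
[ 0.39454401 -0.22153323  0.24694614]
```

View pics/w4.png

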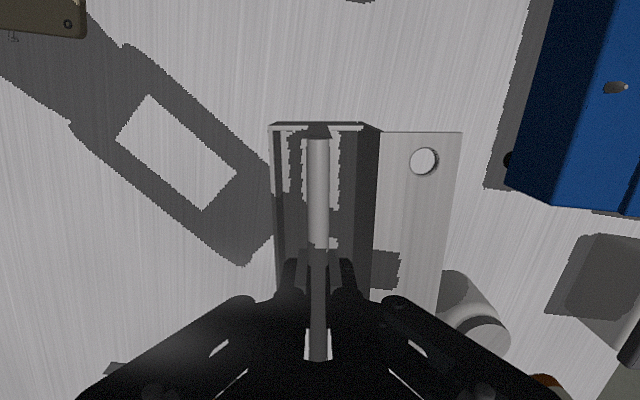

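The tray is held by the middle of its bar, and the +y flange hole is visible at (424,161). Next I measure its pose in the hand.

```bash
cat > meas.py <<'E'
from h import *
def held(c,seed,box):
    P=cloud(c); q,R=tool(); T=R.inv().apply((P-q).reshape(-1,3)).reshape(P.shape)
    u0,u1,v0,v1=box; m=np.zeros((400,640),bool); m[v0:v1,u0:u1]=1
    A=T[m]; zm=np.median(A[:,2]); A=A[abs(A[:,2]-zm)<.012]
    X=np.c_[A[:,:2],np.ones(len(A))]; k=np.linalg.lstsq(X,A[:,2],rcond=None)[0]
    for _ in range(2):
        r=abs(X@k-A[:,2])<.003; k=np.linalg.lstsq(X[r],A[r,2],rcond=None)[0]
    # hole: pixels beyond the plane
    u,v=seed; h=np.zeros((400,640),bool); h[v-22:v+23,u-22:u+23]=1
    h&=(T[:,:,2]-(T[:,:,:2]@k[:2]+k[2]))>.02
    n,l,st,ce=cv2.connectedComponentsWithStats(h.astype(np.uint8)); i=1+np.argmax(st[1:,4])
    o,d=rays(c,[ce[i]]); o=R.inv().apply(o-q); d=R.inv().apply(d)[0]
    t=(k[0]*o[0]+k[1]*o[1]+k[2]-o[2])/(d[2]-k[0]*d[0]-k[1]*d[1])
    return o+t*d,k,st[i],ce[i],r.mean(),T
E
python3 - <<'E'
from meas import *
c=load('wrist'); h,k,st,ce,r,T=held(c,(424,161),(388,405,140,280))
print('hole tool',h.round(4),'plane (dz/dx,dz/dy,z0)',k.round(4),r,st,ce)
m=np.zeros((400,640),bool); m[145:240,300:340]=1; m&=(abs(T[:,:,2])<.02); b=T[m]
f=np.polyfit(b[:,0],b[:,1],1); print('bar: y at x=0',f[1],'slope',f[0],'z',np.median(b[:,2]))
# flange rear edge: largest u per row on plane
E=[]
for v in range(140,280,4):
    on=np.nonzero(abs(T[v,380:520,2]-(T[v,380:520,:2]@k[:2]+k[2]))<.004)[0]
    if len(on): E.append(T[v,380+on.max()])
E=np.array(E); g=np.polyfit(E[:,0],E[:,1],1); print('edge slope',g, np.std(E[:,1]-np.polyval(g,E[:,0])))
E
```

```text
hole tool [0.0553 0.054  0.0248] plane (dz/dx,dz/dy,z0) [-0.0022  0.0175  0.024 ] 1.0 [410 148  24  26 481] [421.96465696 161.13721414]
bar: y at x=0 0.00034704778852246283 slope -0.00020483630836637068 z -0.005602540038617775
edge slope [0.00716942 0.07244172] 0.00028650606259630494
```

```bash
python3 - <<'E'
from h import *
print(rows([.5637,-.031,.24],3.3))
E
```

```text
(array([0.2172, 0.2612, 0.009 ]), array([-0.0014, -0.0012,  0.0593]))
```

```bash
python3 -m crank '[0.02,0.025,0,0,0,0.006,0.05,0.06,0,0,0,0.015,0.08,0.1,0,0,0,0.025,0.11,0.135,0,0,0,0.035,0.14,0.17,0,0,0,0.045,0.17,0.205,0.005,0,0,0.05,0.195,0.235,0.009,0,0,0.059,0.21,0.255,0.009,0,0,0.059,0.217,0.261,0.009,0,0,0.059,0.217,0.261,0.009,0,0,0.059]'
python3 - <<'E'
from h import *
print(rows([.5637,-.031,.151],3.3))
E
```

```text
clock: 9.38
tcp_pos: [0.5642, -0.0319, 0.2416]
tcp_rot: [-0.0, 0.686, 0.727, -0.0]
contact_force: [0.5, -0.2, -2.9]
grip_width: 0.0069
(array([ 0.0012, -0.0005,  0.1208]), array([-0.0004,  0.0001,  0.0005]))
```

```bash
python3 -m crank '[0.001,0,0.02,0,0,0,0.001,0,0.045,0,0,0,0.001,0,0.07,0,0,0,0.001,0,0.09,0,0,0,0.001,0,0.11,0,0,0,0.001,0,0.118,0,0,0,0.001,0,0.118,0,0,0]'
python3 - <<'E'
from h import *
print(rows([.5787,-.0302,.152],3.3), tool()[0])
c=grab('wrist'); cv2.imwrite('pics/w5.png',c['color'][:,:,::-1])
E
```

```text
clock: 10.25
tcp_pos: [0.5642, -0.0309, 0.1529]
tcp_rot: [-0.0, 0.686, 0.727, -0.0]
contact_force: [0.0, 0.1, -2.7]
grip_width: 0.0068
(array([-0.0002,  0.0194,  0.0011]), array([-0.0005, -0.0001,  0.0004])) [ 0.56416145 -0.03089765  0.15285601]
```

View pics/w5.png

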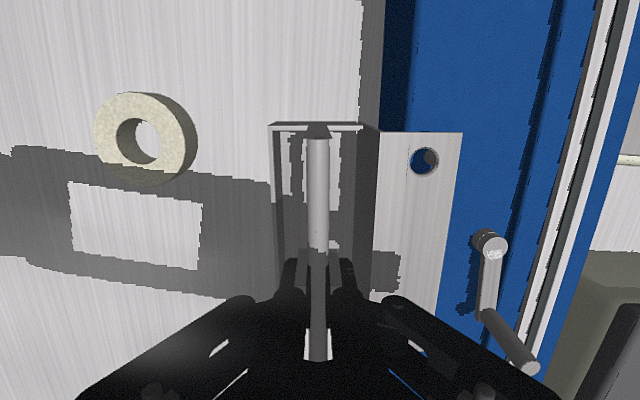

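The wrist view shows the +y hole at (424,161) with the pin tip just showing at its right edge. Next: move forward 14.5 mm along tool y and check again.

```bash
python3 -m crank '[0,0.006,0.001,0,0,0,0,0.013,0.001,0,0,0,0,0.0194,0.001,0,0,0,0,0.0194,0.001,0,0,0,0,0.0194,0.001,0,0,0]'
python3 - <<'E'
from meas import *
print(rows([.5787,-.0302,.152],3.3), tool()[0])
c=grab('wrist')
P=cloud(c); q,R=tool(); T=R.inv().apply((P-q).reshape(-1,3)).reshape(P.shape)
k=[-.0022,.0175,.024]
a=np.zeros((400,640),np.uint8); a[135:185,400:450]=1
deep=(T[:,:,2]-(T[:,:,:2]@np.array(k[:2])+k[2]))
hole=(a>0)&(deep>.003); col=c['color'].astype(int)
pin=hole&(col[:,:,2]-col[:,:,0]<25)
for n,m in(('hole',hole),('pin',pin)):
    v,u=np.nonzero(m); print(n,m.sum(),u.mean(),v.mean(),np.percentile(P[m][:,2],[5,50,95]).round(4))
print('pin tip',P[pin&(P[:,:,2]>.108)].mean(0))
g=c['color'][135:185,395:455,::-1]; cv2.imwrite('pics/w6.png',cv2.resize(g,None,fx=8,fy=8,interpolation=cv2.INTER_CUBIC))
E
```

```text
clock: 10.92
tcp_pos: [0.5788, -0.0301, 0.1524]
tcp_rot: [-0.0, 0.686, 0.727, -0.0]
contact_force: [-0.6, 0.1, -2.6]
grip_width: 0.007
(array([-0.0002, -0.0001,  0.0006]), array([-0.0002, -0.    ,  0.0003])) [ 0.57879807 -0.03008111  0.15241856]
hole 521 422.1669865642994 161.34165067178503 [0.0988 0.1002 0.1235]
pin 176 417.3863636363636 161.6875 [0.1    0.1141 0.1243]
pin tip [0.6306766  0.02652306 0.11522488]
```

View pics/w6.png

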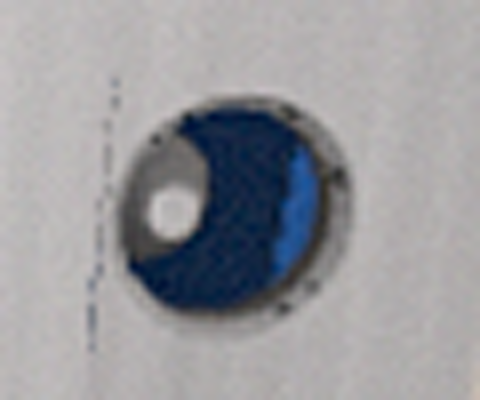

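The pin tip shows at (416.8,161.5) and the hole rim's centre is at about (424.5,162.2). I'll compute the offset with parallax.

```bash
python3 - <<'E'
from meas import *
c=load('wrist'); q,R=tool()
h,k,st,ce,r,T=held(c,(424,161),(388,405,140,240)); print('held',h.round(4),k.round(4))
tip=onplane(c,[(416.75,161.5)],.116)[0]; pt=R.inv().apply(tip-q)
zt=q[2]-.0248
rim=R.inv().apply(onplane(c,[(424.5,162.2)],zt)[0]-q)
thr=R.inv().apply(onplane(c,[(422.2,161.3)],zt)[0]-q)
thb=R.inv().apply(onplane(c,[(422.2,161.3)],zt-.002)[0]-q)
print('tip',tip.round(4),pt.round(4),'rim',rim.round(4),'through',thr.round(4),thb.round(4))
E
```

```text
held [0.0553 0.0551 0.0255] [-0.005   0.0146  0.025 ]
tip [0.6304 0.0262 0.116 ] [0.0533 0.0548 0.0364] rim [0.0552 0.0549 0.0248] through [0.0556 0.0537 0.0248] [0.0552 0.0544 0.0268]
```

```bash
python3 -m crank '[-0.002,0,0.004,0,0,0,-0.002,0,0.008,0,0,0,-0.002,0,0.012,0,0,0,-0.002,0,0.016,0,0,0,-0.002,0,0.02,0,0,0,-0.002,0,0.02,0,0,0]'
python3 - <<'E'
from meas import *
q,R=tool(); print(q)
c=grab('wrist'); h,k,st,ce,r,T=held(c,(424,161),(388,405,140,240)); 
P=cloud(c); print('flange top z',np.median(P[190:230,388:405,2]),np.median(P[145:180,385:400,2]),k.round(4))
g=c['color'][135:185,395:455,::-1]; cv2.imwrite('pics/w7.png',cv2.resize(g,None,fx=6,fy=6,interpolation=cv2.INTER_CUBIC))
E
```

```text
clock: 11.72
tcp_pos: [0.5787, -0.0316, 0.1371]
tcp_rot: [-0.0, 0.686, 0.727, -0.0]
contact_force: [-0.1, -0.4, -2.2]
grip_width: 0.0071
[ 0.57871516 -0.03157167  0.13714047]Traceback (most recent call last):
  File "<stdin>", line 3, in <module>
  File "meas.py", line 12, in held
    n,l,st,ce=cv2.connectedComponentsWithStats(h.astype(np.uint8)); i=1+np.argmax(st[1:,4])
                                                                        ~~~~~~~~~^^^^^^^^^^
    return _wrapfunc(a, 'argmax', axis=axis, out=out, **kwds)
    return bound(*args, **kwds)
ValueError: attempt to get argmax of an empty sequence
```

```bash
python3 -m crank '[0,0,0.003,0,0,0,0,0,0.006,0,0,0,0,0,0.009,0,0,0,0,0,0.011,0,0,0,0,0,0.012,0,0,0,0,0,0.012,0,0,0]'
python3 - <<'E'
from meas import *
q,R=tool(); print(q, state()['contact_force'])
c=grab('wrist'); P=cloud(c); print('flange top z',np.median(P[190:230,388:405,2]),np.median(P[145:180,385:400,2]))
cv2.imwrite('pics/w7.png',c['color'][:,:,::-1])
E
```

```text
clock: 12.52
tcp_pos: [0.579, -0.0316, 0.1288]
tcp_rot: [0.0, 0.686, 0.727, 0.0]
contact_force: [-1.6, -0.3, 0.1]
grip_width: 0.0069
[ 0.57900967 -0.03160561  0.12875815] [-1.63982244 -0.3353183   0.11232303]
flange top z 0.10372123153464587 0.10377540049372441
```

View pics/w7.png

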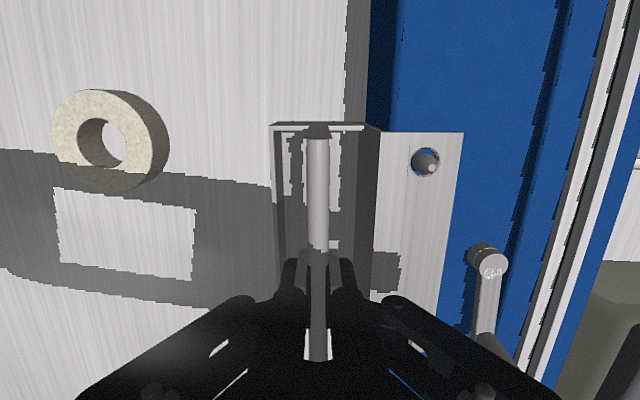

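Flange top reads z = 0.1037, seated with the pin through the hole at (425,162), and the tray's weight is off the wrist. Now I release and go up.

```bash
python3 -m crank '[0,0,0,0,0,0,0,0,0,0,0,0,0,0,0,0,0,0,0,0,0,0,0,0,0,0,0,0,0,0,0,0,0,0,0,0]' 0
python3 -m crank '[0,0,-0.03,0,0,0,0,0,-0.08,0,0,0,0,0,-0.14,0,0,0,0,0,-0.2,0,0,0,0,0,-0.25,0,0,0,0,0,-0.25,0,0,0,0,0,-0.25,0,0,0,0,0,-0.25,0,0,0]' 1
python3 - <<'E'
from meas import *
print(tool()[0])
c=grab('wrist'); cv2.imwrite('pics/w8.png',c['color'][:,:,::-1])
P=cloud(c); m=(P[:,:,2]>.152)&(P[:,:,2]<.165)&(np.hypot(P[:,:,0]-.6745,P[:,:,1]+.0247)<.07); print('post',m.sum(),P[m].mean(0))
m=(P[:,:,2]>.07)&(P[:,:,2]<.112)&(P[:,:,0]<.655)&(P[:,:,0]>.615)&(abs(P[:,:,1]+.03)<.07); col=c['color'].astype(int); m&=(col[:,:,2]-col[:,:,0]<25)
A=P[m]; X=np.c_[A[:,:2],np.ones(len(A))]; k=np.linalg.lstsq(X,A[:,2],rcond=None)[0]; print('flange',m.sum(),np.percentile(A[:,2],[5,50,95]),k)
E
```

```text
clock: 13.32
tcp_pos: [0.579, -0.0316, 0.1286]
tcp_rot: [0.0, 0.686, 0.727, 0.0]
contact_force: [-0.4, 0.4, -0.8]
grip_width: 0.0425
clock: 14.32
tcp_pos: [0.5783, -0.0315, 0.3141]
tcp_rot: [-0.001, 0.686, 0.727, -0.001]
contact_force: [0.2, 0.3, -1.4]
grip_width: 0.0003
[ 0.57826004 -0.0314891   0.31412418]
post 126 [ 0.68177746 -0.073487    0.15801498]
flange 3486 [0.10289795 0.10423095 0.10563462] [0.02021153 0.0035082  0.09157429]
```

View pics/w8.png

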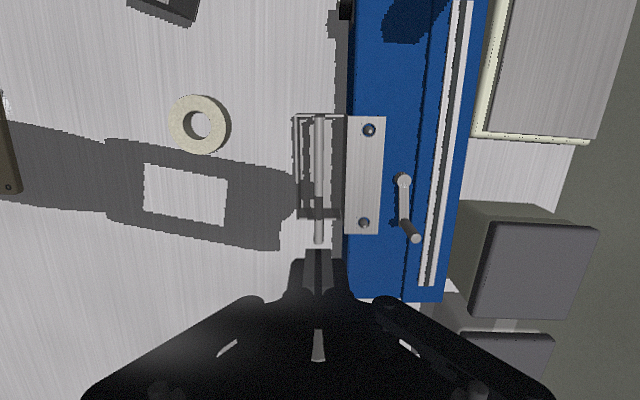

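Both pins show through the holes at (369,130) and (364,222), the flange is level at 104 mm and the tray is let go. Now for the latch-closing path.

```bash
python3 - <<'E'
from meas import *
P=cloud(load('wrist')); m=(P[:,:,0]>.685)&(P[:,:,0]<.75)&(P[:,:,1]>-.14)&(P[:,:,1]<-.05); print('bed max z',np.percentile(P[m][:,2],[50,95,99.5]))
print(rows([.706,-.093,.22],-38.7),rows([.706,-.093,.150],-38.7))
E
```

```text
bed max z [0.10791092 0.11319698 0.15882612]
(array([-0.0918,  0.1656,  0.1251]), array([-1.90e-03,  3.00e-04,  4.67e-01])) (array([-0.0918,  0.1659,  0.2184]), array([-1.90e-03,  3.00e-04,  4.67e-01]))
```

```bash
python3 -m crank '[-0.045,0.08,0.03,0,0,0.12,-0.092,0.166,0.06,0,0,0.25,-0.092,0.166,0.08,0,0,0.35,-0.092,0.166,0.1,0,0,0.467,-0.092,0.166,0.12,0,0,0.467,-0.092,0.166,0.16,0,0,0.467,-0.092,0.166,0.2,0,0,0.467,-0.092,0.166,0.218,0,0,0.467,-0.092,0.166,0.218,0,0,0.467]' 1
python3 - <<'E'
from meas import *
print(tool()[0],state()['contact_force'])
n=np.array([-.78,.626]); piv=np.array([.6745,-.0247])
for th in(1.65,1.4,1.15,.9,.65,.4,.2,.05,0):
    t=th+.058; p=piv-.05*np.array([np.cos(t),np.sin(t)])-.0183*n
    print(th,p.round(4),rows([*p,.15],-38.7)[0])
print(rows([.7,-.09,.15],-38.7)[1])
E
```

```text
clock: 15.5
tcp_pos: [0.7064, -0.0929, 0.1513]
tcp_rot: [-0.001, 0.901, 0.434, -0.001]
contact_force: [-0.1, 0.3, 0.4]
grip_width: 0.0001
[ 0.70635609 -0.09293529  0.15131354] [-0.13799176  0.30324108  0.3849157 ]
1.65 [ 0.6956 -0.0857] [-0.0014 -0.0172  0.0018]
1.4 [ 0.6831 -0.0858] [-0.0119 -0.0301  0.0018]
1.15 [ 0.671  -0.0829] [-0.0189 -0.0452  0.0019]
0.9 [ 0.66   -0.0771] [-0.022  -0.0615  0.0019]
0.65 [ 0.6508 -0.0687] [-0.0209 -0.0781  0.0019]
0.4 [ 0.6439 -0.0583] [-0.0158 -0.0939  0.002 ]
0.2 [ 0.6404 -0.0489] [-0.0089 -0.1053  0.002 ]
0.05 [ 0.6391 -0.0415] [-0.0024 -0.1129  0.002 ]
0 [ 0.6389 -0.0391] [ 0.     -0.1152  0.002 ]
[-0.0013  0.0007  0.0014]
```

```bash
python3 -m crank '[-0.001,-0.017,0.001,0,0,0,-0.012,-0.03,0.001,0,0,0,-0.019,-0.045,0.001,0,0,0,-0.022,-0.0615,0.001,0,0,0,-0.021,-0.078,0.001,0,0,0,-0.016,-0.094,0.001,0,0,0,-0.009,-0.105,0.001,0,0,0,-0.002,-0.113,0.001,0,0,0,0,-0.115,0.001,0,0,0,0,-0.115,0.001,0,0,0]'
python3 - <<'E'
from meas import *
print(tool()[0],state()['contact_force'])
for n in('wrist','top'):
    c=grab(n); P=cloud(c); m=(P[:,:,2]>.15)&(P[:,:,2]<.163)&(np.hypot(P[:,:,0]-.6745,P[:,:,1]+.0247)<.07)
    print(n,m.sum(),P[m].mean(0) if m.any() else '')
cv2.imwrite('pics/w9.png',load('wrist')['color'][:,:,::-1])
E
```

```text
clock: 16.75
tcp_pos: [0.6407, -0.041, 0.1522]
tcp_rot: [0.002, 0.902, 0.433, -0.0]
contact_force: [2.4, -9.6, 0.9]
grip_width: 0.0
[ 0.64067774 -0.04100151  0.15215855] [ 2.38528292 -9.61873155  0.88405263]
wrist 1389 [ 0.63877048 -0.03037453  0.15704568]
top 0
```

View pics/w9.png

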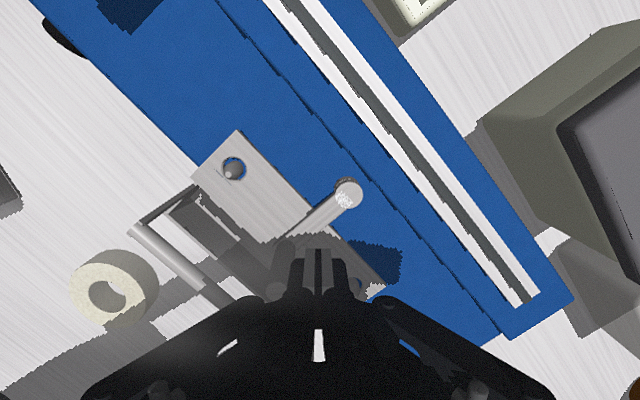

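The wrist view shows the bar lying across the flange, from the pivot at (347,190) to the front. The 9.6 N reaction means the latch is at its stop, so I back off, rise and check.

```bash
python3 -m crank '[0,0.008,0,0,0,0,0,0.025,0,0,0,0,0,0.03,-0.05,0,0,0,0,0.03,-0.12,0,0,0,0,0.03,-0.19,0,0,0,0,0.03,-0.22,0,0,0,0,0.03,-0.22,0,0,0,0,0.03,-0.22,0,0,0]'
python3 - <<'E'
from meas import *
print(tool()[0])
T0=load('top')
c=grab('wrist'); P=cloud(c); m=(P[:,:,2]>.15)&(P[:,:,2]<.163)&(np.hypot(P[:,:,0]-.6745,P[:,:,1]+.0247)<.07)
p=P[m].mean(0); d=p[:2]-[.6745,-.0247]; print('post',m.sum(),p,np.arctan2(-d[1],-d[0])-.058)
col=c['color'].astype(int); m=(P[:,:,2]>.07)&(P[:,:,2]<.109)&(P[:,:,0]<.655)&(P[:,:,0]>.615)&(abs(P[:,:,1]+.03)<.07)&(col[:,:,2]-col[:,:,0]<25)
print('flange z',m.sum(),np.percentile(P[m][:,2],[5,50,95]))
cv2.imwrite('pics/w10.png',c['color'][:,:,::-1])
t=grab('top'); P=cloud(t); m=(P[:,:,2]>.15)&(P[:,:,2]<.163)&(np.hypot(P[:,:,0]-.6745,P[:,:,1]+.0247)<.07); print('top post',m.sum(),P[m].mean(0) if m.any() else '')
E
```

```text
clock: 17.85
tcp_pos: [0.6572, -0.0533, 0.3146]
tcp_rot: [-0.001, 0.901, 0.433, -0.001]
contact_force: [-0.0, 1.3, -0.7]
grip_width: -0.0
[ 0.65718838 -0.05332112  0.31459522]
post 138 [ 0.62595476 -0.02828258  0.15825148] 0.01566520198016908
flange z 3199 [0.10272448 0.10421193 0.10560128]
top post 15 [ 0.62461051 -0.03056431  0.15871029]
```

```bash
python3 -c "
from cell import *
print(state()['clock'],state()['dq'].round(3)); print(hand_in())"
```

```text
17.95 [ 0.001 -0.004 -0.002 -0.001  0.003  0.   ]
the job is handed in; nothing more can be done
None
```

The tray hangs on both pins and is locked by the latch, and I handed the job in at about 18 s. I swung the latch open to about 1.65 rad and lifted the tray by its handle. I then lined the flange holes up with the pins by looking through a hole with the wrist camera, lowered the tray gently and let go. Last, I pushed the latch back to its stop (9.6 N reaction) and raised the arm clear.

**Last checks:**
- **Flange:** its top measured about 104 mm above the table over its whole area, so it sits home on the ledge. Both pins showed through the holes.
- **Latch:** about 0.02 rad from the wrist camera. The top camera put the post within about 3 mm of that, on only a few pixels.
- **Arm:** at rest above the sealer, touching nothing.

**Not fully checked:**
- The last wrist picture could not be viewed because the limit of 12 was reached, so that check is by numbers only.
- I did not measure the bystanders again. The arm never went near them except the scoop, which lies close to where the tray was picked up.

**Disagreement:** the wrist and top cameras differed by up to 5 mm on the position of the pins. I went by the wrist camera and the view through the hole.

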